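Close the polisher guard and select the orange programme

ROBOT

A 7-joint arm with a two-finger parallel gripper is mounted at the origin on the work surface. World frame = base frame: x ahead of the robot, y to its left, z up, the work surface at z = 0. Lengths are in m, angles in rad, forces in N, time in s.
With the tool pointing down it reaches from about 0.4 to 0.9 m from the base axis. Payload 5.5 kg.
Tool frame: the origin (TCP) lies between the finger pads, 19 mm behind the fingertips; this is the grasp point; z points along the fingers, y is the line along which they close (so a half turn about z gives the same grasp; the last joint's range is limited). The gripper opens to 92 mm and grips with 3 to 60 N. Pads are 19 mm wide; open, the fingers measure 130 mm over their backs; the gripper's body (75 mm by 190 mm) begins 47 mm behind the grasp point.
Start: joints at [1.487, 0.501, -0.427, 1.55, 0.221, 1.138, -0.21], TCP at [0.221, -0.611, 0.246] pointing down, gripper open.
Joint ranges: [-2.88, 2.88], [-0.31, 2.03], [-1.54, 1.56], [0.2, 2.42], [-1.41, 4.55], [0.19, 2.02], [-2.57, 2.57]. Speed limits (rad/s): [2.57, 2.57, 3.14, 3.14, 3.14, 3.14, 3.14].

INTERFACE

Orientations are given as a rotation vector (axis times angle).
In Python, from station import bot gives the robot as it stands. The module is installed in compiled form; this text tells all that it offers.
- The arm moves only by the tool carry_out, never from a script. Its argument "targets" is a list of rows, each an object of numbers: "tx", "ty", "tz": the shift along the tool's x, y, z in cm; "roll": the turn about the tool's z in degrees; "jaw": the finger opening in cm, from 0 to 9.18. A call has 1 to 20 rows; each row is the pose to reach, as a shift and turn from the pose commanded when the call began, along the tool's axes at that moment; what a row does not reach only later rows make up. A row lasts 1/8 s, in which the tool goes at most 62.5 mm and 10.7 degrees, less where a joint would pass 70% of its speed; a pose out of reach is approached as far as the arm can. A call with a gripper value outside its range is refused whole. The fingers move at their own pace and stop on an object; the grip force is fixed at half the most. Time passes only in rows, so rows that repeat a pose let the fingers close. It gives the time, the measured TCP pose, the force, the opening and the grip force at its end, in the units of the state.
- bot.get_obs(): the state, without advancing time (a new reading comes with each control period).
- bot.get_image(name): name is "scene" or "top" or "wrist"; returns (picture, depth): 400x640x3 uint8, blue, green, red; 400x640 float32, m along the optical axis (not along the pixel's ray), 0 where there is no reading.
- bot.camera_params(name): a dict with "camera_matrix" (3x3 intrinsics, pixels), "xyz" and "attitude" of the camera in the world. Camera axes: x right, y down, z forward; pixel columns grow to the right and rows downward; lengths in m; the calibration is good to about 2 mm. A picture is of the moment at which its call begins: read the wrist's pose just before it. camera_params takes no time and is no camera call; for the wrist camera it gives the pose at the moment of the call.
- bot.job_done(): hands the job in; it is judged then, once.
The state is a dict: "time": time; "qpos": joint angles; "joint_velocities": joint speeds; "joint_torque": joint torques, N m; "eef_pos": TCP position; "eef_rot": TCP orientation; "wrist_force": force on the tool from outside, world axes, zero at the start; "moment": the same for the moment, N m; "gripper_width": finger opening in m; "grip_force": force on a finger pad.
Only numpy, scipy, OpenCV 4.12 (cv2) and the standard library are available. Lean on these libraries where they do the work, as an engineer would, in place of code of your own. Each camera call takes 0.05 s, during which the arm holds its last target. There are 200 camera calls.

TASK

Lower the raised clear guard of the small blue polisher gently, without letting it slam, until it lies fully closed; only then turn the selector knob on the sloping control box until the white pointer stands at the orange mark and has clicked into its detent there. Let go of everything, keep the guard closed, and leave the other things on the bench where they stand.

Things in the scene. Friction and masses are not known exactly. Their poses are not given: they have to be found in the camera images.
- guard (a joint): hinge angle of the clear guard with yellow edges and a red grip bar, on the blue polisher: 0 = closed, lying level on its stop; about 1.57 = upright; up to 1.78 = leaning back away from the robot, as it starts. It stays there by itself, but once brought forward of upright it falls shut unless held.
- guard_bar (a point): middle of the red round grip bar along the guard's free edge: 12 mm thick, 82 mm free between its two arms, parallel to the hinge, 180 mm from it. 33 mm are free between bar and guard plate; when closed, 39 mm between bar and the polisher's front face, bar 98 mm above the table. Its frame turns with the guard.
- guard_hinge (a point): middle of the hinge axis on the polisher's rear top edge, 98 mm above the table; its z is up, its x points from front to rear of the polisher, its y is along the hinge axis. The closed bar lies at x = -180 mm in this frame, the open one above the hinge.
- polisher: blue polisher, 140 mm deep (x) x 170 mm wide (y) x 98 mm high with guard closed; origin at the centre of its underside, x to its rear; fixed to the bench
- control_box: grey wedge-shaped control box, 170 x 170 mm, 35 mm high in front and 133 mm at the rear; origin on its underside, on its midline, 45 mm behind its front face, x to its rear; the knob's axis meets the panel at x = 60, z = 96 mm; fixed to the bench
- dial: black dial plate, 140 x 150 mm, on the control box's slope; origin on the knob's axis at the panel surface; z = panel normal = knob axis, leaning 30 degrees from vertical towards the robot; x = up the slope; y = across. White ticks every 30 degrees; the orange and the blue mark stand at 120 degrees on either side of up-slope, sides swapped at random.
- selector (a joint): angle of the selector knob: 0 = pointer up the slope (dial x), growing counter-clockwise as one looks onto the panel (towards dial +y); range -2.75 to 2.75. It clicks into detents every 30 degrees (0.5236 rad); the marks stand at +2.094 and -2.094. It takes up to about 0.15 N m to turn.
- selector_grip (a point): on the knob's axis, 32 mm above the panel, a good height for the TCP: the knob is a black bar 46 mm long, 12 mm thick, from 10 to 39 mm above the panel, on a grey disc of 44 mm diameter and 10 mm height. The frame turns with the knob: x along the bar to the white pointer end, z along the axis.
- pointer_tip (a point): the pointer end of the knob's bar, marked by a white line on its top and end; 23 mm from the axis, 32 mm above the panel
- mark_orange: orange dome, 12 mm across, on the dial plate 43 mm from the knob's axis: where the pointer must point; origin at its centre
- mark_blue: blue dome, the same size, at the mirrored place; not wanted
- tape_roll: green tape roll lying flat, 64 mm across, 22 mm high; origin at the centre of its underside; bystander
- glue_bottle: small white glue bottle with green cap, 32 mm across, 85 mm high; origin at the centre of its underside; bystander
- red_bottle: small red bottle, 36 mm across, 100 mm high; origin at the centre of its underside; bystander
- screw_tin: low round aluminium tin, 48 mm across, 35 mm high; origin at the centre of its underside; bystander
- dapping_block: steel dapping block, 52 mm cube with round hollows; origin at the centre of its underside; bystander
- bur_stand: black stand full of upright steel burs, 50 x 120 mm, about 95 mm high; origin at the centre of its underside; bystander
- needle_file: needle file with a wooden handle lying flat, 160 mm long, 26 mm thick at the handle; origin at the centre of its underside; bystander
Not all that is in view belongs to the job. Leave any green or purple look-alike of the control_box alone.

How it is judged:
By the outcome, as a careful person would: the job done as asked, in the order asked, and still so for the second after the job is handed in, with the robot touching nothing.
It also fails if it takes over 72 s, if anything falls off the work surface, if the arm or the gripper's body presses on something with over 40 N, if the wrist force passes 120 N, or if a joint passes its speed limit or range.

## Working session

There is one attempt and no reset: what is moved stays moved. The work goes in short steps, Python scripts to look and compute and a tool call to move; the robot and the scene stay as the last step left them, time stands still between calls to the robot, and variables do not carry over. Pictures are saved under pics/ and viewed, at most 10 in all, crops included, and the job is handed in when it is done.

Besides the shell and the picture viewer there is one more tool, called after "Emit:" as name([rows], argument=value, ...), one row to a line, values as JSON. carry_out: Moves the arm, as the interface text tells. Its arguments: {"type":"object","properties":{"targets":{"type":"array"}},"required":["targets"]}

```bash
mkdir -p pics
cat > h.py <<'E'
import numpy as np, cv2
from scipy.spatial.transform import Rotation as R
from station import bot
def cam(n):
    p=bot.camera_params(n); K=np.array(p["camera_matrix"]); a=np.array(p["attitude"])
    M=a if a.shape==(3,3) else R.from_rotvec(a).as_matrix()
    return K,np.array(p["xyz"]),M
def shot(n,name=None):
    c=cam(n); im,d=bot.get_image(n)
    if name: cv2.imwrite("pics/"+name+".png",im)
    return im,d,c
def pts(d,c,mask=None):
    K,t,M=c; v,u=np.nonzero((d>0) if mask is None else (d>0)&mask)
    z=d[v,u]; P=np.stack([(u-K[0,2])/K[0,0]*z,(v-K[1,2])/K[1,1]*z,z],1)
    return P@M.T+t,u,v
def hsv(im,lo,hi): return cv2.inRange(cv2.cvtColor(im,cv2.COLOR_BGR2HSV),np.array(lo),np.array(hi))>0
E
python3 - <<'E'
from h import *
np.set_printoptions(precision=3,suppress=True)
o=bot.get_obs(); print(o)
print(bot.camera_params("scene")); print(bot.camera_params("top"))
for n in("scene","top"):
    im,d,c=shot(n,n+"0"); np.savez("/tmp/"+n,im=im,d=d,K=c[0],t=c[1],M=c[2])
E
```

```text
{'time': 0.0, 'qpos': array([ 1.487,  0.502, -0.427,  1.551,  0.221,  1.138, -0.21 ]), 'joint_velocities': array([-0.001, -0.001, -0.002, -0.001,  0.001, -0.   , -0.001]), 'joint_torque': array([  0.001, -56.659,  -5.816, -27.911,  -0.069,   0.031,   0.   ]), 'eef_pos': array([ 0.221, -0.611,  0.244]), 'eef_rot': array([-3.093, -0.542,  0.   ]), 'wrist_force': array([-1.247, -0.587,  0.16 ]), 'moment': array([ 0.036, -0.043,  0.01 ]), 'grip_force': 0.0, 'gripper_width': 0.0918887580064948}
{'camera_matrix': array([[405.976,   0.   , 318.029],
       [  0.   , 405.976, 198.517],
       [  0.   ,   0.   ,   1.   ]]), 'xyz': array([1.317, 0.17 , 0.914]), 'attitude': array([-1.605, -1.911,  0.83 ])}
{'camera_matrix': array([[444.945,   0.   , 311.962],
       [  0.   , 444.945, 203.831],
       [  0.   ,   0.   ,   1.   ]]), 'xyz': array([ 0.371, -0.008,  1.215]), 'attitude': array([-2.173,  2.127, -0.106])}
```

View pics/scene0.png

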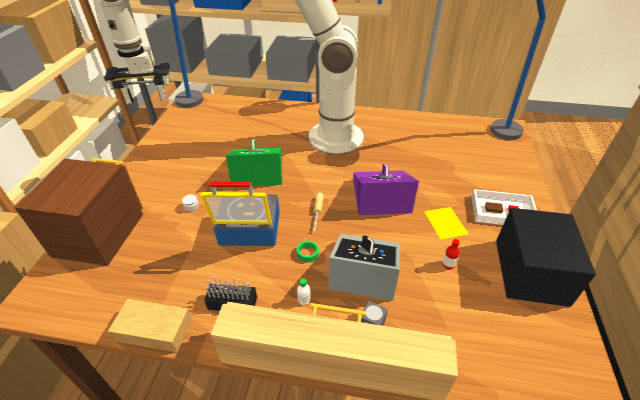

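View pics/top0.png

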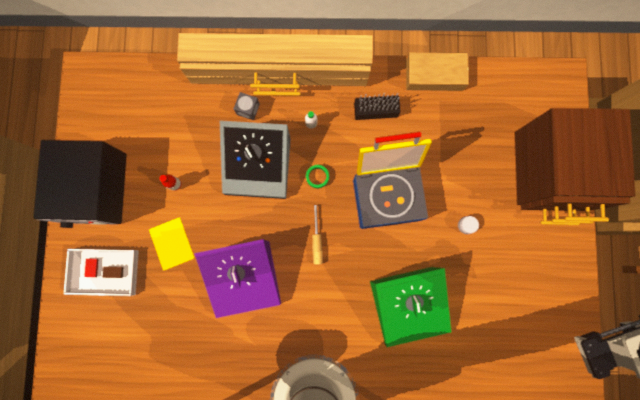

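The scene view shows the polisher at (247,215) with its guard raised, and a grey box at (365,265). The top view shows the polisher at (390,195), the red bar at (398,139) and the grey box at (253,160), with an orange dome near (268,160) and a blue dome near (238,158).

There are three candidate boxes in the top view: grey (253,160), purple (237,278) and green (411,305). The grey one matches "grey wedge-shaped control box", and it has both the orange and blue marks. I'll measure it and confirm with a crop.

Run:
```python
from h import *
np.set_printoptions(precision=4,suppress=True)
for n in("scene","top"):
    f=np.load(f"/tmp/{n}.npz"); im,d=f["im"],f["d"]; c=(f["K"],f["t"],f["M"])
    box={"scene":{"bar":(205,178,258,200),"pol":(205,195,285,250),"dial":(325,233,405,262)},"top":{"bar":(370,128,430,150),"pol":(350,165,432,230),"dial":(222,122,288,184)}}[n]
    def sub(k,lo,hi):
        x0,y0,x1,y1=box[k]; m=np.zeros(d.shape,bool); m[y0:y1,x0:x1]=True; return m&hsv(im,lo,hi)
    for nm,k,lo,hi in(("red bar","bar",(0,150,90),(6,255,255)),("orange","dial",(7,150,120),(20,255,255)),("blue","dial",(100,120,80),(125,255,255)),("yellow","bar",(24,150,120),(33,255,255)),("white","dial",(0,0,190),(180,50,255))):
        m=sub(k,lo,hi); P,u,v=pts(d,c,m)
        if len(P)<3: print(n,nm,len(P)); continue
        mu=np.median(P,0); a=np.linalg.svd(P-P.mean(0),full_matrices=False)[2][0]
        t=(P-P.mean(0))@a
        print(n,nm,len(P),"px",np.median(u),np.median(v),"med",mu,"mean",P.mean(0),"ax",a,"ext",P.mean(0)+a*t.min(),P.mean(0)+a*t.max())
    if n=="top":
        P,u,v=pts(d,c); 
        # polisher top face z~0.09..0.1 ; box top slope
        for nm,k,z0,z1 in(("poltop","pol",.07,.105),):
            x0,y0,x1,y1=box[k]; s=(u>x0-5)&(u<x1+5)&(v>y0)&(v<y1+5)&(P[:,2]>z0)&(P[:,2]<z1)
            r=cv2.minAreaRect(P[s,:2].astype(np.float32)); print(nm,s.sum(),r,np.median(P[s,2]),cv2.boxPoints(r))
        s=(u>222)&(u<286)&(v>124)&(v<190)&(P[:,2]>.03); Q=P[s]
        r=cv2.minAreaRect(P[(u>210)&(u<296)&(v>112)&(v<202)&(P[:,2]>.03)][:,:2].astype(np.float32)); print("box",r,cv2.boxPoints(r))
        for _ in range(4):
            A=np.c_[Q[:,:2],np.ones(len(Q))]; w=np.linalg.lstsq(A,Q[:,2],rcond=None)[0]; e=Q[:,2]-A@w; Q=Q[abs(e)<max(.004,1.5*e.std())]
        nn=np.array([-w[0],-w[1],1]); print("panel",w,nn/np.linalg.norm(nn))
        cv2.imwrite("pics/dial.png",np.hstack([cv2.resize(im[115:205,210:300],(540,540),interpolation=cv2.INTER_CUBIC)]))
```

```text
scene red bar 205 px 229.0 184.0 med [ 0.6374 -0.1688  0.2777] mean [ 0.6319 -0.1721  0.272 ] ax [0.5966 0.5432 0.5907] ext [ 0.3641 -0.4159  0.0069] [ 0.6519 -0.1538  0.2919]
scene orange 700 px 373.0 238.0 med [0.5063 0.186  0.0008] mean [0.5201 0.167  0.003 ] ax [ 0.2202 -0.9754  0.0127] ext [0.4937 0.2839 0.0015] [0.5475 0.0458 0.0046]
scene blue 14 px 381.0 251.0 med [0.6249 0.2095 0.0916] mean [0.6238 0.2097 0.0902] ax [0.6165 0.5438 0.5693] ext [0.616  0.2028 0.083 ] [0.6272 0.2127 0.0934]
scene yellow 230 px 230.0 194.0 med [ 0.6277 -0.1812  0.2352] mean [ 0.6162 -0.1821  0.2234] ax [0.7127 0.2752 0.6452] ext [ 0.3367 -0.2901 -0.0296] [ 0.6386 -0.1735  0.2437]
scene white 305 px 357.0 243.0 med [0.5708 0.1472 0.0555] mean [0.6024 0.1592 0.078 ] ax [ 0.7554 -0.4553  0.4712] ext [0.5202 0.2087 0.0267] [0.6999 0.1004 0.1388]
top red bar 221 px 398.0 137.0 med [ 0.6315 -0.1686  0.2799] mean [ 0.6318 -0.1686  0.2782] ax [-0.1595  0.9866  0.0352] ext [ 0.6395 -0.2162  0.2765] [ 0.6238 -0.1193  0.28  ]
top orange 44 px 268.0 123.0 med [0.7429 0.1347 0.0037] mean [0.6909 0.1328 0.033
[... 333 characters left out ...]
64] ax [-0.1506  0.9886  0.0064] ext [ 0.6356 -0.2468  0.236 ] [ 0.6152 -0.1128  0.2368]
top white 39 px 249.0 150.0 med [0.6354 0.1764 0.1183] mean [0.6401 0.1714 0.1202] ax [0.0128 0.862  0.5067] ext [0.6395 0.1296 0.0956] [0.6405 0.1956 0.1344]
poltop 3507 ((0.5304150581359863, -0.18241629004478455), (0.13681761920452118, 0.16947127878665924), 8.720159530639648) 0.08764475752709022 [[ 0.45   -0.109 ]
 [ 0.4756 -0.2765]
 [ 0.6109 -0.2558]
 [ 0.5852 -0.0883]]
box ((0.6469538807868958, 0.1732921302318573), (0.1713150590658188, 0.22604098916053772), 87.40796661376953) [[0.5302 0.0928]
 [0.756  0.0826]
 [0.7637 0.2538]
 [0.5379 0.264 ]]
panel [ 0.5791 -0.0236 -0.2685] [-0.501   0.0204  0.8652]
```

View pics/dial.png

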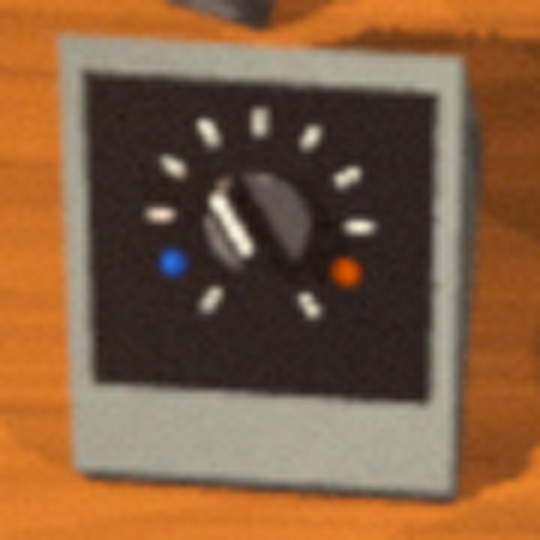

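The crop confirms the grey box: the orange mark is on the right at (347,272), the blue one on the left at (172,263). That puts orange on world -y, so the goal is selector = -2.094. Next I'll go above the bar with the fingers turned to straddle it.

```bash
cat >> h.py <<'E'
def delta(p,yaw=None):
    "shift (cm) in tool axes to world p, and roll (deg) to bring tool y to heading yaw (mod pi)"
    o=bot.get_obs(); M=R.from_rotvec(o["eef_rot"]).as_matrix()
    s=M.T@(np.array(p)-o["eef_pos"])*100
    r=None
    if yaw is not None:
        cur=np.degrees(np.arctan2(M[1,1],M[0,1])); r=-((yaw-cur+90)%180-90)
    return s.round(2),r
E
python3 -c "
from h import *
print(delta([.632,-.169,.40],9.2))"
```

```text
(array([ 53.7 , -27.59, -15.49]), np.float64(-79.3276474200834))
```

Emit:
carry_out([
  {"tx":0,"ty":0,"tz":-6},
  {"tx":0,"ty":0,"tz":-12},
  {"tx":4,"ty":-2,"tz":-15.5,"roll":-6},
  {"tx":10,"ty":-5,"tz":-15.5,"roll":-15},
  {"tx":15,"ty":-8,"tz":-15.5,"roll":-25},
  {"tx":20,"ty":-10.5,"tz":-15.5,"roll":-34},
  {"tx":25,"ty":-13,"tz":-15.5,"roll":-43},
  {"tx":30,"ty":-15.5,"tz":-15.5,"roll":-52},
  {"tx":35,"ty":-18,"tz":-15.5,"roll":-61},
  {"tx":40,"ty":-20.5,"tz":-15.5,"roll":-70},
  {"tx":45,"ty":-23,"tz":-15.5,"roll":-79},
  {"tx":50,"ty":-25.7,"tz":-15.5,"roll":-79},
  {"tx":53.7,"ty":-27.6,"tz":-15.5,"roll":-79,"jaw":6},
  {"tx":53.7,"ty":-27.6,"tz":-15.5,"roll":-79,"jaw":6},
  {"tx":53.7,"ty":-27.6,"tz":-15.5,"roll":-79,"jaw":6},
  {"tx":53.7,"ty":-27.6,"tz":-15.5,"roll":-79,"jaw":6},
])

```text
invalid input at $.targets[0]: expected keys tx, ty, tz, roll, jaw
```

Emit:
carry_out([
  {"tx":0,"ty":0,"tz":-6,"roll":0,"jaw":9},
  {"tx":0,"ty":0,"tz":-12,"roll":0,"jaw":9},
  {"tx":4,"ty":-2,"tz":-15.5,"roll":-6,"jaw":9},
  {"tx":10,"ty":-5,"tz":-15.5,"roll":-15,"jaw":9},
  {"tx":15,"ty":-8,"tz":-15.5,"roll":-25,"jaw":9},
  {"tx":20,"ty":-10.5,"tz":-15.5,"roll":-34,"jaw":9},
  {"tx":25,"ty":-13,"tz":-15.5,"roll":-43,"jaw":9},
  {"tx":30,"ty":-15.5,"tz":-15.5,"roll":-52,"jaw":9},
  {"tx":35,"ty":-18,"tz":-15.5,"roll":-61,"jaw":9},
  {"tx":40,"ty":-20.5,"tz":-15.5,"roll":-70,"jaw":9},
  {"tx":45,"ty":-23,"tz":-15.5,"roll":-79,"jaw":9},
  {"tx":50,"ty":-25.7,"tz":-15.5,"roll":-79,"jaw":9},
  {"tx":53.7,"ty":-27.6,"tz":-15.5,"roll":-79,"jaw":6},
  {"tx":53.7,"ty":-27.6,"tz":-15.5,"roll":-79,"jaw":6},
  {"tx":53.7,"ty":-27.6,"tz":-15.5,"roll":-79,"jaw":6},
  {"tx":53.7,"ty":-27.6,"tz":-15.5,"roll":-79,"jaw":6},
])

```text
time: 2.1
eef_pos: [0.6314, -0.1712, 0.4004]
eef_rot: [2.046, 2.384, -0.002]
wrist_force: [0.2, -0.4, 0.2]
gripper_width: 0.0606
grip_force: 0.0
```

Run:
```python
from h import *
np.set_printoptions(precision=4,suppress=True)
o=bot.get_obs(); print(o["qpos"],o["eef_pos"],o["eef_rot"],o["time"],o["wrist_force"])
im,d,c=shot("wrist","wrist1"); print(c[1],c[2])
m=hsv(im,(0,150,90),(6,255,255)); n,l,s,ce=cv2.connectedComponentsWithStats(m.astype(np.uint8))
i=1+s[1:,4].argmax(); print(s[i],ce[i]); P,u,v=pts(d,c,l==i)
a=np.linalg.svd(P-P.mean(0),full_matrices=False)[2][0]; t=(P-P.mean(0))@a
print("bar",np.median(P,0),a,P.mean(0)+a*t.min(),P.mean(0)+a*t.max(),P[:,2].max())
```

```text
[ 0.7791  0.5028 -0.8588  1.3173  0.3758  1.4863  0.1047] [ 0.6314 -0.1712  0.4004] [ 2.0461  2.3838 -0.0018] 2.1 [ 0.2388 -0.4189  0.2087]
[ 0.6204 -0.095   0.5392] [[ 0.9884  0.1457  0.0428]
 [ 0.1518 -0.9464 -0.2851]
 [-0.001   0.2883 -0.9575]]
[ 319  143   14  111 1422] [325.9339 196.8516]
bar [ 0.6332 -0.1672  0.279 ] [ 0.1615 -0.9557 -0.2462] [ 0.6261 -0.1249  0.289 ] [ 0.6729 -0.4019  0.2177] 0.2815633011407039
```

View pics/wrist1.png

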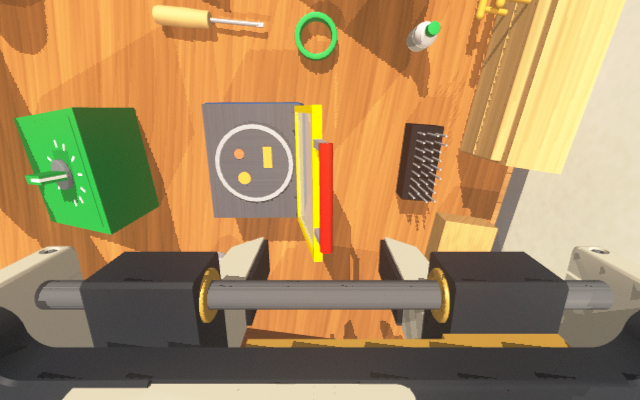

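The wrist view shows the red bar at about (326,198), between the fingers' planes, with the plate edge below it. Next I'll descend and close on the bar.

Emit:
carry_out([
  {"tx":0.3,"ty":0.1,"tz":5,"roll":0,"jaw":5},
  {"tx":0.3,"ty":0.1,"tz":9,"roll":0,"jaw":5},
  {"tx":0.3,"ty":0.1,"tz":12.4,"roll":0,"jaw":4},
  {"tx":0.3,"ty":0.1,"tz":12.4,"roll":0,"jaw":3},
  {"tx":0.3,"ty":0.1,"tz":12.4,"roll":0,"jaw":2},
  {"tx":0.3,"ty":0.1,"tz":12.4,"roll":0,"jaw":1.4},
  {"tx":0.3,"ty":0.1,"tz":12.4,"roll":0,"jaw":0.6},
  {"tx":0.3,"ty":0.1,"tz":12.4,"roll":0,"jaw":0.6},
  {"tx":0.3,"ty":0.1,"tz":12.4,"roll":0,"jaw":0.6},
])

```text
time: 3.28
eef_pos: [0.6324, -0.1665, 0.2785]
eef_rot: [2.043, 2.385, -0.002]
wrist_force: [-3.8, -1.0, 6.5]
gripper_width: 0.0109
grip_force: 30.0
```

Run:
```python
from h import *
o=bot.get_obs(); print(o["eef_pos"],R.from_rotvec(o["eef_rot"]).as_matrix().round(3).tolist(),o["wrist_force"],o["gripper_width"])
# arc in (ty, tz) cm relative to theta=1.78
for th in np.arange(1.78,-.01,-.08): print(round(th,2), round(18*(np.cos(1.78)-np.cos(th)),2), round(-18*(np.sin(th)-np.sin(1.78)),2))
print(18*(np.cos(1.78)-1),18*np.sin(1.78))
```

```text
[ 0.63238279 -0.16651076  0.27845636] [[-0.154, 0.988, 0.0], [0.988, 0.154, -0.002], [-0.002, -0.0, -1.0]] [-3.78036963 -0.96057573  6.49384948] 0.010897450776884213
1.78 0.0 -0.0
1.7 -1.42 -0.24
1.62 -2.85 -0.37
1.54 -4.29 -0.38
1.46 -5.73 -0.28
1.38 -7.15 -0.07
1.3 -8.55 0.26
1.22 -9.92 0.7
1.14 -11.25 1.25
1.06 -12.54 1.91
0.98 -13.76 2.66
0.9 -14.93 3.51
0.82 -16.02 4.45
0.74 -17.03 5.47
0.66 -17.96 6.57
0.58 -18.79 7.74
0.5 -19.53 8.98
0.42 -20.17 10.27
0.34 -20.71 11.6
0.26 -21.13 12.98
0.18 -21.45 14.39
0.1 -21.65 15.81
0.02 -21.73 17.25
-21.738258028958107 17.607538922544805
```

Emit:
carry_out([
  {"tx":0,"ty":-0.71,"tz":-0.13,"roll":0,"jaw":0.6},
  {"tx":0,"ty":-1.42,"tz":-0.24,"roll":0,"jaw":0.6},
  {"tx":0,"ty":-2.13,"tz":-0.32,"roll":0,"jaw":0.6},
  {"tx":0,"ty":-2.85,"tz":-0.37,"roll":0,"jaw":0.6},
  {"tx":0,"ty":-3.57,"tz":-0.39,"roll":0,"jaw":0.6},
  {"tx":0,"ty":-4.29,"tz":-0.38,"roll":0,"jaw":0.6},
  {"tx":0,"ty":-5.01,"tz":-0.34,"roll":0,"jaw":0.6},
  {"tx":0,"ty":-5.73,"tz":-0.28,"roll":0,"jaw":0.6},
  {"tx":0,"ty":-6.44,"tz":-0.19,"roll":0,"jaw":0.6},
  {"tx":0,"ty":-7.15,"tz":-0.07,"roll":0,"jaw":0.6},
  {"tx":0,"ty":-7.85,"tz":0.08,"roll":0,"jaw":0.6},
  {"tx":0,"ty":-8.55,"tz":0.26,"roll":0,"jaw":0.6},
  {"tx":0,"ty":-8.55,"tz":0.26,"roll":0,"jaw":0.6},
])

```text
time: 4.9
eef_pos: [0.5472, -0.1797, 0.2733]
eef_rot: [-2.043, -2.385, 0.002]
wrist_force: [2.4, -2.0, -1.0]
gripper_width: 0.011
grip_force: 30.0
```

Emit:
carry_out([
  {"tx":0,"ty":-0.69,"tz":0.21,"roll":0,"jaw":0.6},
  {"tx":0,"ty":-1.37,"tz":0.44,"roll":0,"jaw":0.6},
  {"tx":0,"ty":-2.04,"tz":0.7,"roll":0,"jaw":0.6},
  {"tx":0,"ty":-2.7,"tz":0.99,"roll":0,"jaw":0.6},
  {"tx":0,"ty":-3.35,"tz":1.31,"roll":0,"jaw":0.6},
  {"tx":0,"ty":-3.99,"tz":1.65,"roll":0,"jaw":0.6},
  {"tx":0,"ty":-4.61,"tz":2.01,"roll":0,"jaw":0.6},
  {"tx":0,"ty":-5.21,"tz":2.4,"roll":0,"jaw":0.6},
  {"tx":0,"ty":-5.8,"tz":2.81,"roll":0,"jaw":0.6},
  {"tx":0,"ty":-6.38,"tz":3.25,"roll":0,"jaw":0.6},
  {"tx":0,"ty":-6.93,"tz":3.71,"roll":0,"jaw":0.6},
  {"tx":0,"ty":-7.47,"tz":4.19,"roll":0,"jaw":0.6},
  {"tx":0,"ty":-7.98,"tz":4.69,"roll":0,"jaw":0.6},
  {"tx":0,"ty":-8.48,"tz":5.21,"roll":0,"jaw":0.6},
  {"tx":0,"ty":-8.95,"tz":5.75,"roll":0,"jaw":0.6},
  {"tx":0,"ty":-9.41,"tz":6.31,"roll":0,"jaw":0.6},
  {"tx":0,"ty":-9.84,"tz":6.89,"roll":0,"jaw":0.6},
  {"tx":0,"ty":-10.24,"tz":7.48,"roll":0,"jaw":0.6},
  {"tx":0,"ty":-10.63,"tz":8.09,"roll":0,"jaw":0.6},
  {"tx":0,"ty":-10.98,"tz":8.72,"roll":0,"jaw":0.6},
])

```text
time: 7.4
eef_pos: [0.4394, -0.1958, 0.1862]
eef_rot: [-2.042, -2.386, -0.0]
wrist_force: [1.1, 3.5, -1.2]
gripper_width: 0.0109
grip_force: 30.0
```

Emit:
carry_out([
  {"tx":0,"ty":-0.34,"tz":0.64,"roll":0,"jaw":0.6},
  {"tx":0,"ty":-0.64,"tz":1.29,"roll":0,"jaw":0.6},
  {"tx":0,"ty":-0.93,"tz":1.95,"roll":0,"jaw":0.6},
  {"tx":0,"ty":-1.18,"tz":2.62,"roll":0,"jaw":0.6},
  {"tx":0,"ty":-1.4,"tz":3.31,"roll":0,"jaw":0.6},
  {"tx":0,"ty":-1.6,"tz":4.0,"roll":0,"jaw":0.6},
  {"tx":0,"ty":-1.77,"tz":4.7,"roll":0,"jaw":0.6},
  {"tx":0,"ty":-1.92,"tz":5.41,"roll":0,"jaw":0.6},
  {"tx":0,"ty":-2.03,"tz":6.12,"roll":0,"jaw":0.6},
  {"tx":0,"ty":-2.12,"tz":6.83,"roll":0,"jaw":0.6},
  {"tx":0,"ty":-2.16,"tz":7.2,"roll":0,"jaw":0.6},
  {"tx":0,"ty":-2.18,"tz":7.5,"roll":0,"jaw":0.6},
  {"tx":0,"ty":-2.2,"tz":7.8,"roll":0,"jaw":0.6},
  {"tx":0,"ty":-2.2,"tz":8.1,"roll":0,"jaw":0.6},
  {"tx":0,"ty":-2.2,"tz":8.3,"roll":0,"jaw":0.6},
  {"tx":0,"ty":-2.2,"tz":8.5,"roll":0,"jaw":0.6},
  {"tx":0,"ty":-2.2,"tz":8.63,"roll":0,"jaw":0.6},
  {"tx":0,"ty":-2.2,"tz":8.63,"roll":0,"jaw":0.6},
])

```text
time: 9.65
eef_pos: [0.4174, -0.1994, 0.1001]
eef_rot: [-2.042, -2.386, 0.001]
wrist_force: [-0.6, 4.6, 0.9]
gripper_width: 0.0107
grip_force: 30.0
```

Emit:
carry_out([
  {"tx":0,"ty":0,"tz":0.15,"roll":0,"jaw":0.6},
  {"tx":0,"ty":0,"tz":0.3,"roll":0,"jaw":0.6},
  {"tx":0,"ty":0,"tz":0.4,"roll":0,"jaw":0.6},
  {"tx":0,"ty":0,"tz":0.4,"roll":0,"jaw":0.6},
])

```text
time: 10.15
eef_pos: [0.4175, -0.1995, 0.0973]
eef_rot: [-2.042, -2.386, 0.003]
wrist_force: [-5.3, 6.6, 16.8]
gripper_width: 0.0111
grip_force: 30.0
```

The guard is seated, with 17 N up at contact. Next I'll release it, lift straight out and go above the knob.

Emit:
carry_out([
  {"tx":0,"ty":0,"tz":-0.1,"roll":0,"jaw":1.6},
  {"tx":0,"ty":0,"tz":-0.1,"roll":0,"jaw":2.4},
  {"tx":0,"ty":0,"tz":-0.1,"roll":0,"jaw":2.4},
  {"tx":0,"ty":0,"tz":-1,"roll":0,"jaw":2.4},
  {"tx":0,"ty":0,"tz":-3,"roll":0,"jaw":2.4},
  {"tx":0,"ty":0,"tz":-8,"roll":0,"jaw":2.4},
  {"tx":0,"ty":0,"tz":-14,"roll":0,"jaw":3},
  {"tx":0,"ty":0,"tz":-20,"roll":0,"jaw":4},
])

```text
time: 11.15
eef_pos: [0.4177, -0.1993, 0.2985]
eef_rot: [-2.042, -2.387, -0.0]
wrist_force: [0.6, -1.5, 0.2]
gripper_width: 0.0358
grip_force: 0.0
```

Emit:
carry_out([
  {"tx":4,"ty":3,"tz":-2,"roll":-8,"jaw":4},
  {"tx":8,"ty":6,"tz":-2,"roll":-18,"jaw":4},
  {"tx":12,"ty":9,"tz":-2,"roll":-28,"jaw":4},
  {"tx":16,"ty":12,"tz":-2,"roll":-38,"jaw":4},
  {"tx":20,"ty":15,"tz":-2,"roll":-48,"jaw":4},
  {"tx":24,"ty":18,"tz":-2,"roll":-58,"jaw":4},
  {"tx":28,"ty":21,"tz":-2,"roll":-68,"jaw":4},
  {"tx":31,"ty":24,"tz":-2,"roll":-78,"jaw":4},
  {"tx":33.5,"ty":26,"tz":-2,"roll":-88,"jaw":4},
  {"tx":33.5,"ty":26,"tz":-2,"roll":-98,"jaw":4},
  {"tx":33.5,"ty":26,"tz":-2,"roll":-108,"jaw":4},
  {"tx":33.5,"ty":26,"tz":-2,"roll":-115,"jaw":4},
  {"tx":33.5,"ty":26,"tz":-2,"roll":-115,"jaw":4},
  {"tx":33.5,"ty":26,"tz":-2,"roll":-115,"jaw":4},
  {"tx":33.5,"ty":26,"tz":-2,"roll":-115,"jaw":4},
])

```text
time: 13.02
eef_pos: [0.6232, 0.1713, 0.3166]
eef_rot: [-0.913, 3.006, -0.001]
wrist_force: [0.3, -0.2, -0.3]
gripper_width: 0.0398
grip_force: 0.0
```

Run:
```python
from h import *
np.set_printoptions(precision=4,suppress=True)
o=bot.get_obs(); M=R.from_rotvec(o["eef_rot"]).as_matrix(); print(o["qpos"],o["eef_pos"],np.degrees(np.arctan2(M[1,1],M[0,1])),o["time"])
im,d,c=shot("wrist","wrist2"); np.savez("/tmp/w2",im=im,d=d,K=c[0],t=c[1],M=c[2])
for nm,lo,hi in(("orange",(5,170,120),(17,255,255)),("blue",(100,150,80),(125,255,255)),("white",(0,0,190),(180,60,255))):
    n,l,s,ce=cv2.connectedComponentsWithStats(hsv(im,lo,hi).astype(np.uint8))
    for i in range(1,n):
        if 8<s[i,4]<900:
            P,u,v=pts(d,c,l==i); q=np.median(P,0) if len(P) else np.zeros(3)
            if abs(q[0]-.638)<.07 and abs(q[1]-.171)<.07: print(nm,s[i],ce[i],q)
# guard check in top view
im,d,c=shot("top"); m=hsv(im,(0,150,90),(6,255,255)); m[:, :340]=0; m[:,:]&=True; m[:,450:]=0
P,u,v=pts(d,c,m); print("bar",len(P),np.median(P,0))
```

```text
[ 0.46    0.7382 -1.2822  1.4609  0.7067  1.4614  1.3385] [0.6232 0.1713 0.3166] 123.78863704222704 13.025
orange [295 150  10  10  80] [299.4125 154.325 ] [0.618  0.1327 0.09  ]
blue [346 187   9   9  66] [350.0909 191.0606] [0.6211 0.2068 0.0899]
white [316 148   4   9  29] [317.6552 152.2069] [0.606  0.1494 0.0784]
white [282 163   8   7  27] [285.4074 165.7778] [0.6367 0.1264 0.0969]
white [343 171   8   5  22] [346.1818 173.0909] [0.6076 0.1924 0.0782]
white [316 178  12  29 129] [324.6512 192.7054] [0.6301 0.1763 0.1344]
white [332 181   3  16  37] [332.8649 187.9189] [0.6277 0.186  0.0991]
white [275 182  10   4  31] [279.2903 183.6129] [0.6558 0.1314 0.1075]
white [279 200  10   7  30] [283.1667 202.9667] [0.67   0.1466 0.1152]
white [342 205   8   7  26] [345.1154 208.1923] [0.6406 0.2124 0.0965]
white [293 214   7   8  29] [296.0345 217.6207] [0.676  0.1675 0.1181]
white [329 216   7   9  31] [331.9677 220.3548] [0.6591 0.2057 0.1075]
white [313 220   3   9  27] [314. 224.] [0.6719 0.1892 0.1156]
white [368 240  19  32 198] [376.904  254.2727] [0.6009 0.1854 0.3173]
white [385 261   7   6  15] [388.0667 263.3333] [0.5989 0.1886 0.3276]
white [377 270  17   9  49] [384.0408 274.8571] [0.6009 0.1854 0.338 ]
white [403 390  10  10  34] [407.8529 395.6765] [0.5935 0.1694 0.4093]
bar 0 [nan nan nan]
  return _methods._mean(a, axis=axis, dtype=dtype,
  ret = um.true_divide(
```

View pics/wrist2.png

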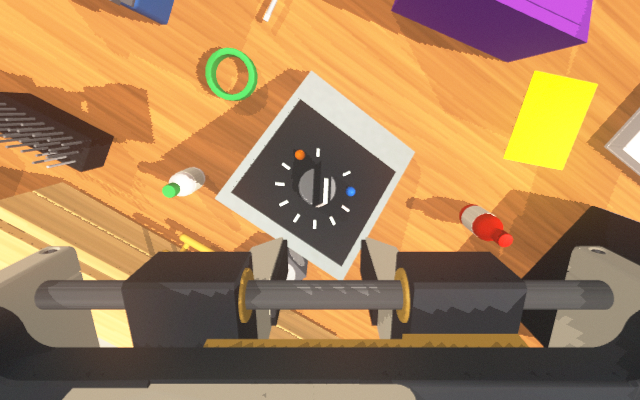

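The wrist view shows the orange dome at (299,154), the blue one at (350,191), and the white pointer line at about (325,193). From these the axis meets the panel at (0.638, 0.169) and the pointer stands at +30°, so it needs 150° clockwise. I'll descend and grip across the bar.

Emit:
carry_out([
  {"tx":0.15,"ty":-0.1,"tz":6,"roll":2.5,"jaw":3.4},
  {"tx":0.15,"ty":-0.1,"tz":11,"roll":2.5,"jaw":3.2},
  {"tx":0.15,"ty":-0.1,"tz":15,"roll":2.5,"jaw":3.2},
  {"tx":0.15,"ty":-0.1,"tz":17,"roll":2.5,"jaw":3.2},
  {"tx":0.15,"ty":-0.1,"tz":17.9,"roll":2.5,"jaw":3.2},
  {"tx":0.15,"ty":-0.1,"tz":17.9,"roll":2.5,"jaw":2},
  {"tx":0.15,"ty":-0.1,"tz":17.9,"roll":2.5,"jaw":1.2},
  {"tx":0.15,"ty":-0.1,"tz":17.9,"roll":2.5,"jaw":0.8},
  {"tx":0.15,"ty":-0.1,"tz":17.9,"roll":2.5,"jaw":0.8},
  {"tx":0.15,"ty":-0.1,"tz":17.9,"roll":2.5,"jaw":0.8},
])

```text
time: 14.38
eef_pos: [0.6231, 0.1708, 0.1389]
eef_rot: [-0.849, 3.022, 0.001]
wrist_force: [-0.7, 2.1, 6.3]
gripper_width: 0.0134
grip_force: 28.8
```

Emit:
carry_out([
  {"tx":0,"ty":0,"tz":0,"roll":6,"jaw":0.8},
  {"tx":0,"ty":0,"tz":0,"roll":12,"jaw":0.8},
  {"tx":0,"ty":0,"tz":0,"roll":18,"jaw":0.8},
  {"tx":0,"ty":0,"tz":0,"roll":24,"jaw":0.8},
  {"tx":0,"ty":0,"tz":0,"roll":30,"jaw":0.8},
  {"tx":0,"ty":0,"tz":0,"roll":36,"jaw":0.8},
  {"tx":0,"ty":0,"tz":0,"roll":36,"jaw":0.8},
])

```text
time: 15.25
eef_pos: [0.6225, 0.171, 0.1388]
eef_rot: [0.126, 3.138, 0.001]
wrist_force: [-2.7, 0.2, 6.2]
gripper_width: 0.0118
grip_force: 30.2
```

Emit:
carry_out([
  {"tx":0,"ty":0,"tz":0,"roll":6,"jaw":0.8},
  {"tx":0,"ty":0,"tz":0,"roll":12,"jaw":0.8},
  {"tx":0,"ty":0,"tz":0,"roll":18,"jaw":0.8},
  {"tx":0,"ty":0,"tz":0,"roll":24,"jaw":0.8},
  {"tx":0,"ty":0,"tz":0,"roll":30,"jaw":0.8},
  {"tx":0,"ty":0,"tz":0,"roll":36,"jaw":0.8},
  {"tx":0,"ty":0,"tz":0,"roll":36,"jaw":0.8},
])

```text
time: 16.12
eef_pos: [0.6223, 0.1715, 0.139]
eef_rot: [1.089, 2.946, 0.002]
wrist_force: [-3.8, 2.3, 7.6]
gripper_width: 0.0133
grip_force: 32.4
```

Emit:
carry_out([
  {"tx":0,"ty":0,"tz":0,"roll":5,"jaw":0.8},
  {"tx":0,"ty":0,"tz":0,"roll":10,"jaw":0.8},
  {"tx":0,"ty":0,"tz":0,"roll":15,"jaw":0.8},
  {"tx":0,"ty":0,"tz":0,"roll":20,"jaw":0.8},
  {"tx":0,"ty":0,"tz":0,"roll":25,"jaw":0.8},
  {"tx":0,"ty":0,"tz":0,"roll":30,"jaw":0.8},
  {"tx":0,"ty":0,"tz":0,"roll":30,"jaw":0.8},
])

```text
time: 17.0
eef_pos: [0.6225, 0.1723, 0.1393]
eef_rot: [1.814, 2.565, 0.004]
wrist_force: [-3.6, 2.2, 8.0]
gripper_width: 0.0142
grip_force: 31.6
```

Emit:
carry_out([
  {"tx":0,"ty":0,"tz":0,"roll":5,"jaw":0.8},
  {"tx":0,"ty":0,"tz":0,"roll":10,"jaw":0.8},
  {"tx":0,"ty":0,"tz":0,"roll":15,"jaw":0.8},
  {"tx":0,"ty":0,"tz":0,"roll":20,"jaw":0.8},
  {"tx":0,"ty":0,"tz":0,"roll":25,"jaw":0.8},
  {"tx":0,"ty":0,"tz":0,"roll":30,"jaw":0.8},
  {"tx":0,"ty":0,"tz":0,"roll":35,"jaw":0.8},
  {"tx":0,"ty":0,"tz":0,"roll":40,"jaw":0.8},
  {"tx":0,"ty":0,"tz":0,"roll":45,"jaw":0.8},
  {"tx":0,"ty":0,"tz":0,"roll":50,"jaw":0.8},
  {"tx":0,"ty":0,"tz":0,"roll":50,"jaw":0.8},
  {"tx":0,"ty":0,"tz":0,"roll":50,"jaw":0.8},
])

```text
time: 18.5
eef_pos: [0.6233, 0.1718, 0.1406]
eef_rot: [2.728, 1.557, 0.006]
wrist_force: [-4.6, 0.8, 14.7]
gripper_width: 0.014
grip_force: 31.4
```

Emit:
carry_out([
  {"tx":0,"ty":0,"tz":0,"roll":0,"jaw":1.8},
  {"tx":0,"ty":0,"tz":0,"roll":0,"jaw":2.5},
  {"tx":0,"ty":0,"tz":0,"roll":0,"jaw":3.2},
  {"tx":0,"ty":0,"tz":0,"roll":0,"jaw":3.2},
  {"tx":0,"ty":0,"tz":-2,"roll":0,"jaw":3.4},
  {"tx":0,"ty":0,"tz":-6,"roll":0,"jaw":4},
  {"tx":0,"ty":0,"tz":-12,"roll":0,"jaw":4},
  {"tx":0,"ty":0,"tz":-18,"roll":0,"jaw":4},
  {"tx":0,"ty":0,"tz":-18,"roll":0,"jaw":4},
  {"tx":0,"ty":0,"tz":-18,"roll":0,"jaw":4},
])

```text
time: 19.75
eef_pos: [0.6224, 0.1698, 0.3183]
eef_rot: [2.729, 1.556, 0.001]
wrist_force: [-1.0, 0.3, -0.4]
gripper_width: 0.0403
grip_force: 0.0
```

Run:
```python
from h import *
np.set_printoptions(precision=4,suppress=True)
im,d,c=shot("wrist","wrist3"); K,t,M=c
m=hsv(im,(0,0,170),(180,70,255)); n,l,s,ce=cv2.connectedComponentsWithStats(m.astype(np.uint8))
xd=np.array([.866,-.036,.5]); yd=np.array([.042,.999,0]); ax=np.cross(xd,yd); o=np.array([.638,.169,.096])
for i in range(1,n):
    if s[i,4]<15: continue
    P,u,v=pts(d,c,l==i)
    if len(P)==0: continue
    q=np.median(P,0)
    if np.linalg.norm(q-o)>.07: continue
    # rays of the mask onto plane 39 mm above the panel
    vv,uu=np.nonzero(l==i); r=np.stack([(uu-K[0,2])/K[0,0],(vv-K[1,2])/K[1,1],np.ones(len(uu))],1)@M.T
    h=(q-o)@ax; hh=.039 if h>.02 else .001; k=((o+ax*hh-t)@ax)/(r@ax); X=t+r*k[:,None]-o
    x,y=X@xd,X@yd
    print(s[i],"h",round(h,4),"mean",x.mean().round(4),y.mean().round(4),"ang",np.degrees(np.arctan2(y.mean(),x.mean())).round(1),"rad",np.hypot(x.mean(),y.mean()).round(4),"line dir",np.degrees(np.arctan2(*np.linalg.svd(np.c_[x-x.mean(),y-y.mean()],full_matrices=False)[2][0][::-1])).round(1))
for nm,lo,hi in(("orange",(5,170,120),(17,255,255)),("blue",(100,150,80),(125,255,255))):
    n,l,s,ce=cv2.connectedComponentsWithStats(hsv(im,lo,hi).astype(np.uint8))
    for i in range(1,n):
        P,u,v=pts(d,c,l==i)
        if len(P)and np.linalg.norm(np.median(P,0)-o)<.07: q=np.median(P,0)-o; print(nm,ce[i],np.degrees(np.arctan2(q@yd,q@xd)).round(1),np.hypot(q@yd,q@xd))
cv2.imwrite("pics/crop3.png",cv2.resize(im[110:260,220:420],None,fx=3,fy=3,interpolation=cv2.INTER_CUBIC))
```

```text
[ 235   69  191  177 6309] h -0.0023 mean -0.0164 0.0081 ang 153.7 rad 0.0183 line dir -178.3
[334 130   3  10  27] h 0.0005 mean 0.0234 0.0377 ang 58.2 rad 0.0443 line dir -119.9
[315 133   6   9  26] h 0.0007 mean 0.0018 0.0434 ang 87.6 rad 0.0434 line dir -86.5
[350 138   7   9  31] h 0.0004 mean 0.0389 0.022 ang 29.4 rad 0.0447 line dir -148.5
[363 156   9   5  28] h 0.0008 mean 0.0447 0.0004 ang 0.5 rad 0.0447 line dir 178.6
[339 159  11  28 127] h 0.0088 mean 0.0119 -0.0057 ang -25.6 rad 0.0132 line dir -108.8
[299 163   8   4  22] h 0.0001 mean -0.0356 0.0222 ang 148.1 rad 0.042 line dir -30.6
[367 175   9   5  26] h 0.0013 mean 0.039 -0.0211 ang -28.4 rad 0.0444 line dir -32.0
[319 182   5  22  86] h 0.0389 mean -0.0034 -0.0079 ang -113.2 rad 0.0086 line dir -121.4
[361 190   9   7  25] h 0.0006 mean 0.0231 -0.0367 ang -57.8 rad 0.0434 line dir -58.4
[349 198   6   8  21] h 0.0008 mean 0.0016 -0.0419 ang -87.9 rad 0.042 line dir -89.4
orange [335.2    202.1846] -117.0 0.0401401525419114
blue [305.8    148.1538] 114.9 0.042149330792043534
```

View pics/crop3.png

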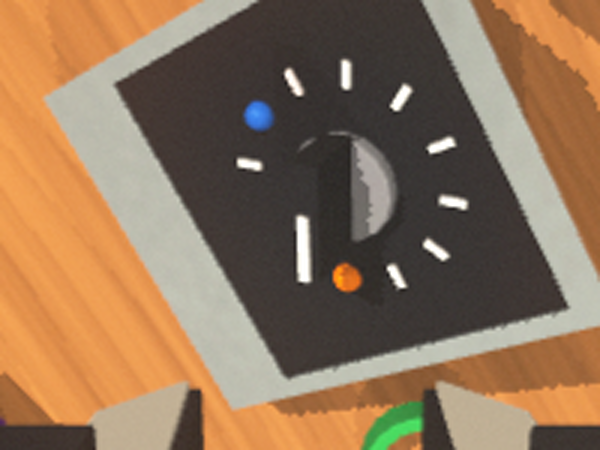

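The crop shows the pointer line at (303,250) aimed past the orange dome at (347,277), shifted by its height above the panel. Its direction is -121°±2. I'll take one closer look at the pointer, plus a check of the guard.

Emit:
carry_out([
  {"tx":0,"ty":0,"tz":4,"roll":0,"jaw":6},
  {"tx":0,"ty":0,"tz":8,"roll":0,"jaw":8},
  {"tx":0,"ty":0,"tz":8,"roll":0,"jaw":9},
  {"tx":0,"ty":0,"tz":8,"roll":0,"jaw":9},
])

```text
time: 20.3
eef_pos: [0.6227, 0.1701, 0.2379]
eef_rot: [-2.729, -1.556, -0.0]
wrist_force: [-1.2, 1.1, 0.3]
gripper_width: 0.0755
grip_force: 0.0
```

Run:
```python
from h import *
np.set_printoptions(precision=4,suppress=True)
im,d,c=shot("wrist","wrist4"); K,t,M=c
m=hsv(im,(0,0,150),(180,70,255)); n,l,s,ce=cv2.connectedComponentsWithStats(m.astype(np.uint8))
xd=np.array([.866,-.036,.5]); yd=np.array([.042,.999,0]); ax=np.cross(xd,yd); o=np.array([.638,.169,.096])
for i in range(1,n):
    if not 20<s[i,4]<1500: continue
    P,u,v=pts(d,c,l==i)
    if len(P)==0: continue
    q=np.median(P,0); h=(q-o)@ax
    if np.linalg.norm(q-o)>.07: continue
    vv,uu=np.nonzero(l==i); r=np.stack([(uu-K[0,2])/K[0,0],(vv-K[1,2])/K[1,1],np.ones(len(uu))],1)@M.T
    hh=.039 if h>.025 else .001; k=((o+ax*hh-t)@ax)/(r@ax); X=t+r*k[:,None]-o; x,y=X@xd,X@yd
    print(s[i],"h",round(h,4),"xy",x.mean().round(4),y.mean().round(4),"dir",np.degrees(np.arctan2(*np.linalg.svd(np.c_[x-x.mean(),y-y.mean()],full_matrices=False)[2][0][::-1])).round(1))
for nm in("scene","top"):
    im,d,c=shot(nm,nm+"9"); P,u,v=pts(d,c,hsv(im,(0,150,90),(8,255,255)))
    k=(abs(P[:,0]-.43)<.05)&(abs(P[:,1]+.2)<.06)&(P[:,2]>.02); print(nm,"bar",k.sum(),P[k].mean(0) if k.any() else "")
```

```text
[337 137   4  12  47] h 0.0003 xy 0.0234 0.0377 dir -120.3
[312 140   9  12  51] h 0.0006 xy 0.0018 0.0434 dir -88.3
[358 148   9  11  51] h 0.0003 xy 0.0388 0.0219 dir -149.7
[374 170  12   8  53] h 0.0005 xy 0.0447 0.0005 dir -178.1
[342 173  16  37 275] h 0.0086 xy 0.0114 -0.0062 dir -109.0
[293 177  10   5  37] h 0.0004 xy -0.0356 0.0223 dir -28.8
[379 194  12   7  49] h 0.0005 xy 0.0389 -0.021 dir -28.7
[317 204   7  28 146] h 0.0384 xy -0.0033 -0.008 dir -119.9
[371 212  11  10  44] h 0.0004 xy 0.023 -0.0367 dir -61.0
[356 222   8  10  43] h 0.0007 xy 0.0015 -0.0423 dir -92.5
scene bar 114 [ 0.4227 -0.2016  0.1017]
top bar 166 [ 0.4181 -0.201   0.1038]
```

View pics/scene9.png

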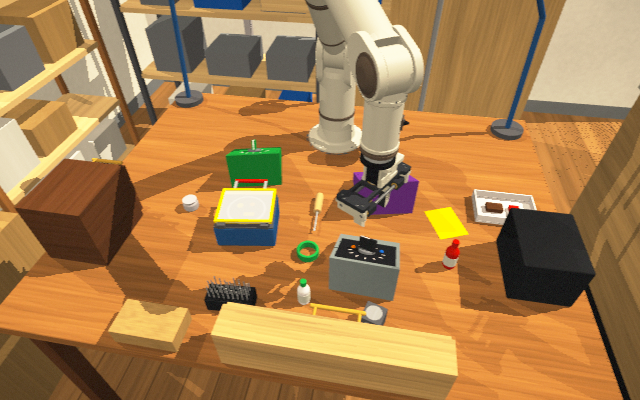

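The scene view shows the guard lying flat on the polisher (247,205), the bar top at 0.103 m, and the other bench things where they stood. The pointer measures -119.9°, so it is in the orange detent. I'm handing in.

```bash
python3 -c "
from station import bot
print(bot.job_done())"
```

```text
the job is handed in; nothing more can be done
None
```

I lowered the guard gently until it lay closed, then turned the knob to the orange mark: the pointer measures -119.9° against the mark's -120°. The gripper is clear of everything, the other bench things stand where they were, and the job was handed in at about 20 s; no verdict came back.

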